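# Hang a pocket template on its eye by its snap hook

## Task

Take the wooden template with the sprung snap hook out of the rack, press the hook's gate against the near bar of the eye on the stand until the bar has slipped inside the hook, and lower the template until the hook's crown hangs on the bar with the gate snapped shut behind it; only then let go. The eye's arm may be drawn out more or less, so feel for the bar and never press or bear down on it harder than about 25 N. Leave everything else on the table where it is, and do not let the template fall.

Things in the scene. Friction and masses are not known exactly. Their poses are not given: they have to be found in the camera images.
- hanger: Plywood template, board 90 (x) by 8 (y) by 95 mm high, with a flat 10 mm thick steel snap hook riveted on top; one loose piece of 0.13-0.23 kg, upright in a rack slot, underside 10 mm above the table. Origin: centre of the underside; z up, x along the board towards the gate, y across. The hook: spine at x -26 to -16 mm, nose at x 11 to 21 mm ending down at z 148 mm, bottom of the opening at z 107 mm.
- tab (a point): Where to hold it: centre of the steel grip tab above the hook, at x -2, z 205 mm of the template. The tab is 34 mm (x) by 12 mm (y) and reaches from z 177 to 225 mm; fingers lower than z 180 mm would come near the eye's bar.
- crown (a point): Highest point of the arched crown's underside, where the bar seats: x -2, z 170 mm of the template (crown top at z 180 mm).
- gate_mid (a point): Spot on the shut gate to press on the eye's bar: x 19, z 139 mm of the template, 30 mm above the gate's hinge (x 16, z 109). The 8 mm bar touches here with its centre at x 23; it is past the nose when its centre is at x below 7 and meets the gate's hard stop at about x -4 mm. Lowering the template then lets the bar ride up past the gate's tip into the crown, 27 mm, and the gate snaps shut.
- gate (a joint): The hook's sprung gate on its +x side, rad: 0 shut, up to 0.8 (hard stop) as it swings inwards to the spine; it cannot swing outwards. A 6 mm round aluminium bar, 38 mm long, hinged at its foot, tip just under the nose. Pressed 30 mm above its hinge it starts to open at about 2 N and needs about 5 N wide open; its spring shuts it.
- stand: Fixed steel stand: round foot 110 mm across, 18 mm post at the origin, clamp head at 185 to 215 mm height. Origin: on the table in the post's axis; -x points along the arm, roughly to the robot. Hung on it, the template's board lies in the stand's x-z plane, gate side towards the post, underside about 34 mm above the table.
- head (a point): Point in the post's axis at the eye's height, 200 mm. From here a level arm runs to -x and ends in a closed rectangular eye lying level, of 8 mm round steel, 56 mm wide (y), 54 mm long (x), opening 40 by 38 mm. Its near bar runs along y, centred on the arm, its axis 85 to 125 mm from this point: the arm is drawn out differently each time, clamped there, and not reported.
- rack: Fixed wooden rack, 130 mm (x) by 130 mm (y) by 55 mm high, origin under its centre. Two slots along its x at y = +35 and -35 mm, 10.5 mm wide and 98 mm long, floor at 10 mm: one holds the template with the snap hook, the other the plain one. Lift straight up by more than 45 mm to clear a slot.
- plain_template: Bystander: the other template in the rack, lower (80 mm), with a plain closed steel frame on top and no gate.
- thread_cone: Bystander: cone of thread, 60 mm across, 80 mm high.
- thread_cone2: Bystander: taller cone of thread, 60 mm across, 133 mm high.
- button_jar: Bystander: glass jar, 68 mm across, 85 mm high.
- iron_weight: Bystander: iron pattern weight, 70 mm across, 55 mm high.
- pin_dish: Bystander: shallow white dish, 90 mm across, 30 mm high.
- shears: Bystander: cloth shears lying flat, 170 mm long.

How it is judged:
By the outcome, as a careful person would: the job done as asked, in the order asked, and still so for the second after the job is handed in, with the robot touching nothing.
It also fails if it takes over 51 s, if anything falls off the work surface, if the arm or the gripper's body presses on something with over 40 N, if the wrist force passes 120 N, or if a joint passes its speed limit or range.

## Robot

A 6-joint arm with a two-finger parallel gripper is mounted at the origin on the work surface. World frame = base frame: x ahead of the robot, y to its left, z up, the work surface at z = 0. Lengths are in m, angles in rad, forces in N, time in s.
With the tool pointing down it reaches from about 0.25 to 0.725 m from the base axis. Payload 4 kg.
Tool frame: the origin (TCP) lies on the centre line of the jaws, within the pads' length; the fingertips stand tip_reach ahead of it and the grasp point (between the pads) lies 5 mm behind it (tip_reach is the distance from the TCP to the fingertips, in m); z points along the fingers, y is the direction in which the jaws open and shut (so a half turn about z gives the same grasp; the last joint's range is limited). The gripper opens to 85 mm and grips with 20 to 120 N. Pads are 22 mm wide; open, the fingers measure 114 mm over their backs; the gripper's body (76 mm by 85 mm) begins 54 mm behind the grasp point. The pads swing forward as they close: fully open they stand 13 mm farther back than shut.
Start: joints at [-1.119, 0.241, 0.005, 1.335, 0, 1.571], TCP at [0.218, -0.45, 0.245] pointing down, gripper open.
Joint ranges: [-2.72, 2.72], [-1.05, 1.87], [-1.09, 1.28], [-1.99, 2.15], [-1.42, 1.44], [-3.14, 3.14]. Speed limits (rad/s): [2.79, 2.79, 3.14, 3.14, 3.14, 3.14].

## Interface

Orientations are given as a unit quaternion [x, y, z, w].
In Python, from workcell import * gives the robot as it stands.
- The arm moves only by the tool arm_command, never from a script. Its arguments are lists of equal length, an entry for each row: "translation": the shift along the tool's x, y, z in cm, a list of three; "turn": the turn about the tool's z in rad; "hand": the closure, from 0 (fully open) to 1 (shut). In form: {"translation": [[x, y, z], ...], "turn": [turn, ...], "hand": [hand, ...]}. A call has 1 to 5 rows; each row is the pose to reach, as a shift and turn from the pose commanded when the call began, along the tool's axes at that moment; what a row does not reach only later rows make up. A row lasts 1/12 s, in which the tool goes at most 41.7 mm and 7.16 degrees, less where a joint would pass 70% of its speed; a pose out of reach is approached as far as the arm can. A call with a gripper value outside its range is refused whole. The fingers move at their own pace and stop on an object; the grip force is fixed at half the most. Time passes only in rows, so rows that repeat a pose let the fingers close. It gives the time, the measured TCP pose, the force and the opening at its end, in the units of the state.
- get_obs(): the state, without advancing time (a new reading comes with each control period).
- camera(name): name is "side" or "top" or "wrist"; returns (picture, depth): 384x512x3 uint8, red, green, blue; 384x512 float32, m along the optical axis (not along the pixel's ray), 0 where there is no reading.
- camera_info(name): a dict with "mtx" (3x3 intrinsics, pixels), "world_to_cam" (4x4, takes a point from world to camera coordinates). Camera axes: x right, y down, z forward; pixel columns grow to the right and rows downward; lengths in m; the calibration is good to about 2 mm. A picture is of the moment at which its call begins: read the wrist's pose just before it. camera_info takes no time and is no camera call; for the wrist camera it gives the pose at the moment of the call.
- job_done(): hands the job in, once; it reports no verdict.
Trained networks look in the newest picture that a camera, given by its name, has taken for a name from the list of things; names that differ only in an ending like _2 or _b are one class to them, and where a whole thing is asked for, a point or a joint stands for the part that bears it (a point fixed in the world has none). Each returns a list of dicts, best first, with "conf" (0 to 1); they miss things now and then, are a little off and sometimes report something else, mostly with a low value. They report only what shows in the picture. A call takes as long as a camera call.
- search_frame(camera, name): "location" ([row, column] in pixels, amid what is visible of it).
- spot_point(camera, name): "location" ([row, column] in pixels: a listed point, or the origin of a listed thing).
The state is a dict: "clock": time; "joint_pos": joint angles; "joint_vel": joint speeds; "tau": joint torques, N m; "eef_pos": TCP position; "tool_rot": TCP orientation; "ft_force": force on the tool from outside, world axes, zero at the start; "ft_torque": the same for the moment, N m; "grip_width": finger opening in m.
Only numpy, scipy, OpenCV 4.12 (cv2) and the standard library are available. Lean on these libraries where they do the work, as an engineer would, in place of code of your own. Each camera call takes 0.05 s, during which the arm holds its last target. There are 200 camera calls.

## Working session

There is one attempt and no reset: what is moved stays moved. The work goes in short steps, Python scripts to look and compute and a tool call to move; the robot and the scene stay as the last step left them, time stands still between calls to the robot, and variables do not carry over. Pictures are saved under pics/ and viewed, about 8 in all and at most 12, crops included, and the job is handed in when it is done.

Besides the shell and the picture viewer there is one more tool, called as name(argument=value, ...), one argument or row to a line, values as JSON. arm_command: Moves the arm, as the interface text tells. Its arguments: {"type":"object","properties":{"translation":{"type":"array","items":{"type":"array","items":{"type":"number"}}},"turn":{"type":"array","items":{"type":"number"}},"hand":{"type":"array","items":{"type":"number"}}},"required":["translation","turn","hand"]}

```bash
ls; mkdir -p pics; cat > h.py <<'E'
from workcell import *
import numpy as np, cv2
def ray(cam,rc,info=None):
    i=info or camera_info(cam);K=np.array(i["mtx"]);T=np.array(i["world_to_cam"])
    d=np.linalg.inv(K)@[rc[1],rc[0],1]; R=T[:3,:3]
    return -R.T@T[:3,3], R.T@d
def onz(cam,rc,z):
    o,d=ray(cam,rc); return o+d*(z-o[2])/d[2]
def dep(cam,rc,D):
    o,d=ray(cam,rc); r,c=map(int,rc); p=D[max(r-2,0):r+3,max(c-2,0):c+3]; p=p[p>0]
    return o+d*np.median(p) if len(p) else None
def tri(a,b):
    (o,d),(p,e)=a,b; d=d/np.linalg.norm(d);e=e/np.linalg.norm(e)
    A=np.c_[d,-e]; s=np.linalg.lstsq(A,p-o,rcond=None)[0]
    q,r=o+s[0]*d,p+s[1]*e
    return (q+r)/2,np.linalg.norm(q-r)
def proj(cam,P):
    i=camera_info(cam);K=np.array(i["mtx"]);T=np.array(i["world_to_cam"])
    q=K@(T[:3,:3]@P+T[:3,3]); return q[:2]/q[2]
E
python3 - <<'E'
from h import *
np.set_printoptions(precision=4,suppress=True)
s=get_obs(); print(s["clock"],s["eef_pos"],s["tool_rot"],s["grip_width"],s.get("tip_reach"))
for c in ("side","top"):
    im,D=camera(c); cv2.imwrite(f"pics/{c}0.png",im[:,:,::-1])
    o,d=ray(c,(192,256)); print(c,o,d)
    for n in ("tab","crown","gate_mid","head","stand","hanger","rack"):
        for r in spot_point(c,n)[:2]:
            print(c,n,np.round(r["location"]),round(r["conf"],2),dep(c,np.clip(r["location"],0,[383,511]),D))
E
```

```text
pics
0.0 [ 0.218  -0.4493  0.2444] [ 0.9746  0.224  -0.0002 -0.001 ] 0.0851160711802438 None
side [0.4582 0.9783 0.9283] [ 0.0669 -0.7687 -0.6363]
side tab [124. 266.] 0.79 [ 0.527  -0.2155  0.2111]
side tab [356. 222.] 0.73 [ 0.5861  0.4387 -0.0001]
side crown [131. 266.] 0.69 [ 0.5268 -0.2136  0.1884]
side gate_mid [140. 260.] 0.61 [ 0.5624 -0.4443  0.0056]
side head [198. 196.] 0.95 [0.6798 0.144  0.2108]
side stand [254. 203.] 0.65 [0.6796 0.1481 0.0121]
side stand [333. 309.] 0.33 [0.3956 0.3958 0.0456]
side hanger [175. 264.] 0.55 [ 0.53   -0.1646  0.0546]
side rack [187. 264.] 0.78 [ 0.5284 -0.1208  0.0394]
side rack [197. 197.] 0.36 [0.6777 0.1427 0.212 ]
top [0.4148 0.0534 1.0893] [ 0.1308  0.013  -0.9915]
top tab [189. 377.] 0.68 [ 0.5356 -0.2175  0.2212]
top crown [191. 372.] 0.85 [ 0.5362 -0.2176  0.1869]
top crown [150. 238.] 0.3 [0.6757 0.1201 0.0423]
top gate_mid [188. 373.] 0.76 [ 0.5442 -0.2204  0.1809]
top head [132. 231.] 0.69 [0.6749 0.1242 0.2214]
top stand [148. 235.] 0.7 [0.6728 0.1254 0.0685]
top hanger [204. 355.] 0.81 [ 0.5187 -0.2073  0.0558]
top rack [200. 341.] 0.83 [ 0.5285 -0.1687  0.057 ]
```

```bash
python3 -c "
import cv2,numpy as np
a=cv2.imread('pics/side0.png');b=cv2.imread('pics/top0.png');cv2.imwrite('pics/both0.png',np.vstack([a,b])[:, :])
x=cv2.resize(np.hstack([a,b]),(800,300));cv2.imwrite('pics/both0.png',x)"; python3 -c "
import workcell;print([n for n in dir(workcell) if n[0]!='_'])"
```

```text
['Unreachable', 'camera', 'camera_info', 'get_obs', 'job_done', 'search_frame', 'spot_point', 'tip_reach']
```

View pics/side0.png

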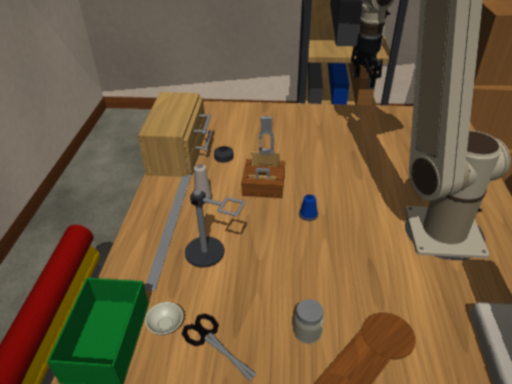

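View pics/top0.png

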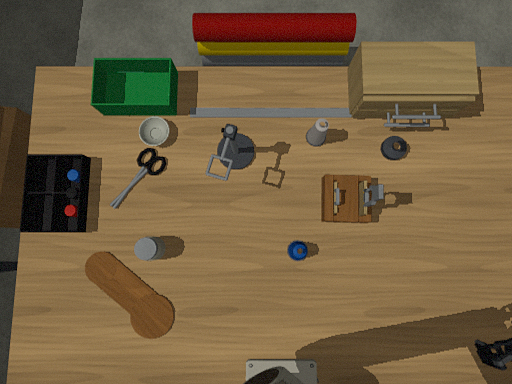

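The side view shows the hook template in the rack's far slot (tab ≈ (120,266)) and the eye at ≈ (207,230). In the top view the template is at ≈ (192,372), the rack at ≈ (198,347), and the eye at ≈ (167,219).

```bash
python3 - <<'E'
from h import *
np.set_printoptions(precision=4,suppress=True)
print("tip",tip_reach if not callable(tip_reach) else tip_reach())
i=camera_info("wrist");T=np.array(i["world_to_cam"]);s=get_obs()
from scipy.spatial.transform import Rotation as R
Rt=R.from_quat(s["tool_rot"]).as_matrix();C=np.linalg.inv(T)
print("cam in tool",Rt.T@(C[:3,3]-s["eef_pos"]),"\n",Rt.T@C[:3,:3],i["mtx"][0])
for c in("top","side"):
    im,D=camera(c);info=camera_info(c);r,k=np.mgrid[:384,:512];ii=np.linalg.inv(np.array(info["mtx"]))
    d=np.stack([k,r,1+0*k],-1)@ii.T*D[...,None];C=np.linalg.inv(np.array(info["world_to_cam"]));W=d@C[:3,:3].T+C[:3,3]
    np.save(f"pics/{c}.npy",W)
    x,y,z=W[...,0],W[...,1],W[...,2]
    m=(D>0)&(z>.185)&(z<.225)&(abs(y-.14)<.08)&(x>.5)&(x<.66);P=W[m];print(c,"eye",len(P),P.min(0),P.max(0))
    for b in np.arange(.52,.66,.01):
        q=P[(P[:,0]>=b)&(P[:,0]<b+.01)]
        if len(q):print(round(b,2),len(q),q.mean(0),q[:,1].min(),q[:,1].max())
    m=(D>0)&(z>.1)&(abs(y+.215)<.05)&(x>.45)&(x<.62);P=W[m];print("hook",len(P),P.mean(0),P.min(0),P.max(0),np.polyfit(P[:,0],P[:,1],1))
    m=(D>0)&(z>.047)&(z<.065)&(abs(y+.17)<.12)&(abs(x-.53)<.1);P=W[m].astype(np.float32);print("rack",cv2.minAreaRect(P[:,:2]))
E
```

```text
tip 0.014
cam in tool [ 0.0744  0.0012 -0.1292] 
 [[ 0.0005 -0.9571 -0.2897]
 [ 1.      0.0002  0.0011]
 [-0.001  -0.2897  0.9571]] [290.529    0.     256.3537]
top eye 329 [0.5601 0.1228 0.1988] [0.6589 0.1874 0.2105]
0.56 48 [0.566  0.1484 0.2051] 0.13430344868320895 0.17021175307903494
0.57 50 [0.5745 0.1633 0.2048] 0.12982765467855936 0.1873848006585796
0.58 28 [0.5855 0.1547 0.2046] 0.12745712900332948 0.18525584173260645
0.59 27 [0.5957 0.1543 0.2047] 0.12517464322362584 0.1828126359597053
0.6 42 [0.6062 0.1474 0.2053] 0.12281201143633266 0.18114679960193625
0.61 59 [0.6151 0.1552 0.2054] 0.12787816315022918 0.17641568692357215
0.62 23 [0.6241 0.1517 0.2058] 0.14017023460895411 0.1739670033736108
0.63 18 [0.6347 0.1421 0.2054] 0.13766510166501064 0.14754948890040348
0.64 17 [0.6452 0.139  0.2053] 0.1332652772453263 0.14513383599970991
0.65 17 [0.655  0.1359 0.2052] 0.13087225187917595 0.14076065776425323
hook 397 [ 0.5277 -0.2187  0.1691] [ 0.4865 -0.2276  0.1004] [ 0.5749 -0.2142  0.2403] [-0.0268 -0.2045]Traceback (most recent call last):
  File "<stdin>", line 18, in <module>
cv2.error: OpenCV(4.12.0) /io/opencv/modules/imgproc/src/convhull.cpp:143: error: (-215:Assertion failed) total >= 0 && (depth == CV_32F || depth == CV_32S) in function 'convexHull'
```

arm_command(
  translation=[
    [0,0,-4],
    [0,0,-8],
    [0,0,-12],
    [0,0,-14],
    [0,0,-14],
  ],
  turn=[0.12,0.24,0.36,0.45,0.45],
  hand=[0,0,0,0,0],
)

```text
clock: 1.27
eef_pos: [0.219, -0.4514, 0.3912]
tool_rot: [1.0, -0.001, 0.002, 0.005]
ft_force: [-0.3, -0.1, 0.8]
grip_width: 0.0852
```

arm_command(
  translation=[
    [3.4,-2.4,0],
    [6.8,-4.8,0],
    [10.2,-7.2,0],
    [13.6,-9.6,0],
    [17,-12,0],
  ],
  turn=[0,0,0,0,0],
  hand=[0,0,0,0,0],
)

```text
clock: 1.68
eef_pos: [0.3891, -0.3282, 0.3847]
tool_rot: [1.0, 0.001, -0.0, -0.0]
ft_force: [0.6, -0.9, -0.2]
grip_width: 0.0855
```

arm_command(
  translation=[
    [3.4,-2.4,0],
    [6.8,-4.8,0],
    [10.2,-7.2,0],
    [13.6,-9.6,0],
    [16,-11.4,0],
  ],
  turn=[0,0,0,0,0],
  hand=[0,0,0,0,0],
)

```text
clock: 2.1
eef_pos: [0.5501, -0.2127, 0.3839]
tool_rot: [1.0, 0.002, -0.001, -0.001]
ft_force: [-1.3, -0.4, -0.4]
grip_width: 0.0853
```

arm_command(
  translation=[
    [0,0,0],
    [0,0,0],
  ],
  turn=[0,0],
  hand=[0,0],
)

```text
clock: 2.27
eef_pos: [0.5489, -0.2138, 0.3834]
tool_rot: [1.0, 0.003, -0.001, -0.0]
ft_force: [-0.4, -0.5, 0.6]
grip_width: 0.085
```

```bash
cat > look.py <<'E'
from h import *
import sys
np.set_printoptions(precision=4,suppress=True)
def look(tag,names,cam="wrist"):
    s=get_obs(); info=camera_info(cam); im,D=camera(cam); cv2.imwrite(f"pics/{tag}.png",im[:,:,::-1])
    r,k=np.mgrid[:384,:512];ii=np.linalg.inv(np.array(info["mtx"]))
    C=np.linalg.inv(np.array(info["world_to_cam"]))
    W=(np.stack([k,r,1+0*k],-1)@ii.T*D[...,None])@C[:3,:3].T+C[:3,3]; W[D<=0]=np.nan
    np.save(f"pics/{tag}.npy",W)
    print(s["clock"],s["eef_pos"],s["tool_rot"],s["ft_force"],s["grip_width"])
    for n in names:
        for q in spot_point(cam,n)[:2]:
            rc=q["location"]; a,b=int(np.clip(rc[0],0,383)),int(np.clip(rc[1],0,511)); print(n,np.round(rc,1),round(q["conf"],2),np.nanmedian(W[max(0,a-2):a+3,max(0,b-2):b+3].reshape(-1,3),0))
    return im,W
E
python3 - <<'E'
from look import *
im,W=look("w1",["tab","crown","gate_mid","rack","hanger"])
x,y,z=W[...,0],W[...,1],W[...,2]
for lo,hi,n in((.215,.25,"tabtop"),(.175,.195,"crowntop"),(.1,.11,"boardtop"),(.05,.06,"rack")):
    m=(z>lo)&(z<hi)&(abs(y+.2)<.12)&(abs(x-.53)<.12); P=W[m]
    if len(P)>5: print(n,len(P),P.mean(0),cv2.minAreaRect(P[:,:2].astype(np.float32)*1000),P.min(0),P.max(0))
E
```

```text
2.2667 [ 0.5489 -0.2138  0.3834] [ 1.      0.0029 -0.0015 -0.0004] [-0.3711 -0.4977  0.6351] 0.08498187537782106
tab [192.4 265.7] 0.57 [ 0.5423 -0.2235  0.2357]
crown [185.5 258.2] 0.71 [ 0.5459 -0.2165  0.219 ]
gate_mid [167.8 261.4] 0.69 [ 0.5533 -0.2204  0.1673]
rack [157.4 239.2] 0.91 [ 0.5463 -0.1874  0.0556]
hanger [164. 260.] 0.8 [ 0.5511 -0.2197  0.1244]
hanger [ 36.5 188.8] 0.33 [ 0.7114 -0.1238  0.0853]
tabtop 435 [ 0.5331 -0.2218  0.2338] ((530.8353881835938, -221.95928955078125), (11.970174789428711, 33.95802688598633), 88.05387115478516) [ 0.514  -0.228   0.2155] [ 0.5477 -0.2156  0.2377]
crowntop 77 [ 0.5485 -0.2225  0.1818] ((537.2567749023438, -221.9702606201172), (11.255452156066895, 31.141407012939453), 87.71842193603516) [ 0.5219 -0.228   0.175 ] [ 0.5528 -0.2157  0.1945]
boardtop 110 [ 0.5634 -0.2227  0.1054] ((546.19287109375, -222.14990234375), (8.921985626220703, 62.408164978027344), 86.27460479736328) [ 0.5153 -0.2271  0.1023] [ 0.5774 -0.2159  0.11  ]
rack 5405 [ 0.5416 -0.1858  0.0554] ((536.2401733398438, -187.19033813476562), (130.3098602294922, 129.67454528808594), 88.37187957763672) [ 0.4707 -0.2539  0.0502] [ 0.6027 -0.1212  0.0595]
```

View pics/w1.png

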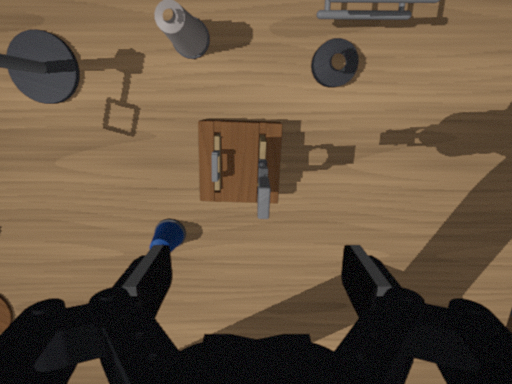

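The wrist view shows the hook template at ≈ (190,264), in the slot on the right, with the plain one beside it at ≈ (165,216). I'll descend part way and check the grip again from close by.

arm_command(
  translation=[
    [-0.5,0.2,3],
    [-1,0.5,6],
    [-1.8,0.8,9],
    [-1.8,0.8,9],
    [-1.8,0.8,9],
  ],
  turn=[0.02,0.04,0.04,0.04,0.04],
  hand=[0,0,0,0,0],
)

```text
clock: 2.98
eef_pos: [0.5278, -0.2235, 0.2942]
tool_rot: [1.0, -0.02, -0.002, -0.001]
ft_force: [0.8, 0.0, 0.8]
grip_width: 0.0855
```

```bash
python3 - <<'E'
from look import *
im,W=look("w2",["tab","crown","gate_mid"])
x,y,z=W[...,0],W[...,1],W[...,2]
m=(z>.225)&(z<.245)&(abs(y+.22)<.02)&(abs(x-.53)<.03); P=W[m]
print(len(P),np.median(P,0),cv2.minAreaRect(P[:,:2].astype(np.float32)*1000),np.polyfit(P[:,0],P[:,1],1))
a=cv2.resize(im[100:300,150:380],None,fx=1.7,fy=1.7)
S,_=camera("side");b=cv2.resize(S[90:210,220:310],None,fx=2.8,fy=2.8)
h=max(a.shape[0],b.shape[0]);p=lambda q:cv2.copyMakeBorder(q,0,h-q.shape[0],0,0,0)
cv2.imwrite("pics/c2.png",np.hstack([p(a),p(b)])[:,:,::-1])
E
```

```text
2.9833 [ 0.5278 -0.2235  0.2942] [ 0.9998 -0.02   -0.0022 -0.0009] [0.7882 0.0393 0.8285] 0.08554036446082172
tab [205.3 254.1] 0.67 [ 0.5382 -0.2231  0.2357]
tab [ 35.5 335.9] 0.36 [ 0.6804 -0.3253  0.0306]
crown [192.  251.7] 0.98 [ 0.5471 -0.2214  0.234 ]
gate_mid [162.3 255.3] 0.79 [ 0.5513 -0.2238  0.1464]
849 [ 0.533  -0.222   0.2352] ((530.8333129882812, -221.73016357421875), (11.922798156738281, 34.2148323059082), 88.10616302490234) [-0.0191 -0.2118]
```

View pics/c2.png

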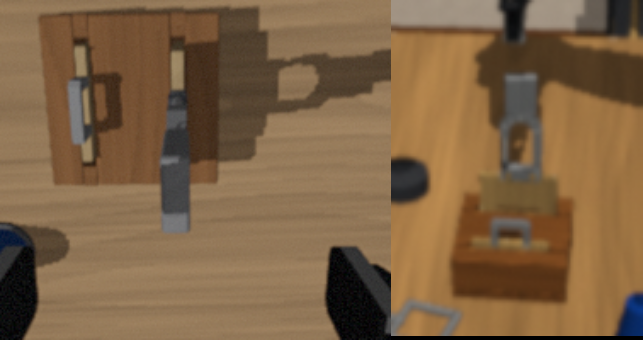

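The crops confirm the gate faces world +x (away from the robot). The hook sits toward the robot on the board, and the thin gate is on the left in the side view. Next I'll grip.

arm_command(
  translation=[
    [0.3,-0.2,3],
    [0.3,-0.2,5.5],
    [0.3,-0.2,7.5],
    [0.3,-0.2,8.2],
    [0.3,-0.2,8.2],
  ],
  turn=[0,0,0,0,0],
  hand=[0,0,0,0,0.3],
)

```text
clock: 3.65
eef_pos: [0.533, -0.2212, 0.2125]
tool_rot: [1.0, -0.019, -0.001, -0.0]
ft_force: [-0.4, 0.0, 0.2]
grip_width: 0.0756
```

arm_command(
  translation=[
    [0,0,0],
    [0,0,0],
    [0,0,0],
    [0,0,0],
    [0,0,0],
  ],
  turn=[0,0,0,0,0],
  hand=[0.6,0.8,1,1,1],
)

```text
clock: 4.07
eef_pos: [0.5334, -0.2216, 0.2144]
tool_rot: [1.0, -0.019, 0.001, 0.0]
ft_force: [0.3, 1.2, 0.7]
grip_width: 0.0125
```

arm_command(
  translation=[
    [0,0,0],
    [0,0,0],
    [0,0,0],
    [0,0,0],
  ],
  turn=[0,0,0,0],
  hand=[1,1,1,1],
)

```text
clock: 4.4
eef_pos: [0.5336, -0.2216, 0.2145]
tool_rot: [1.0, -0.019, 0.001, 0.0]
ft_force: [0.4, -0.7, 6.0]
grip_width: 0.0113
```

arm_command(
  translation=[
    [0,0,-2],
    [0,0,-5],
    [0,0,-8.5],
    [0,0,-12],
    [0,0,-15],
  ],
  turn=[0,0,0,0,0],
  hand=[1,1,1,1,1],
)

```text
clock: 4.82
eef_pos: [0.5325, -0.2213, 0.3648]
tool_rot: [1.0, -0.019, -0.0, -0.0]
ft_force: [0.3, -0.5, -0.7]
grip_width: 0.0111
```

```bash
python3 - <<'E'
import numpy as np,cv2
from h import get_obs
W=np.load("pics/top.npy");x,y,z=W[...,0],W[...,1],W[...,2]
m=(z>.19)&(z<.225)&(abs(y-.14)<.08)&(x>.5)&(x<.617);P=W[m].astype(np.float32)
c,s,a=cv2.minAreaRect(P[:,:2].copy()*1000);print(c,s,a,cv2.boxPoints((c,s,a)))
W=np.load("pics/w1.npy");x,y,z=W[...,0],W[...,1],W[...,2]
m=(abs(y+.152)<.02)&(abs(x-.53)<.05);print("plain top",np.nanmax(z[m]))
print(get_obs()["ft_force"],get_obs()["eef_pos"],get_obs()["grip_width"])
for n,bx in(("all",(x>.3)&(x<.7)&(y>-.12)&(y<.1)),):
    print(np.nanmax(z[bx]))
E
```

```text
(591.6970825195312, 154.98928833007812) (56.278499603271484, 53.692291259765625) 73.80982208251953 [[558.06964 135.45142]
 [609.6326  120.48058]
 [625.3245  174.52716]
 [573.76154 189.49799]]
plain top 0.46115264238807585
[ 0.26883079 -0.49276421 -0.68754384] [ 0.53248899 -0.22126934  0.36476102] 0.011076393315955562
0.06818648025568513
```

arm_command(
  translation=[
    [0,0,-3.5],
    [-0.6,-4,-3.5],
    [-1,-8,-3.5],
    [-1.4,-12,-3.5],
    [-1.8,-16,-3.5],
  ],
  turn=[0,0,0,0,0],
  hand=[1,1,1,1,1],
)

```text
clock: 5.23
eef_pos: [0.5205, -0.0596, 0.3976]
tool_rot: [1.0, -0.02, -0.001, -0.0]
ft_force: [0.2, 0.1, -1.6]
grip_width: 0.0115
```

arm_command(
  translation=[
    [-0.4,-4,0],
    [-0.8,-8,0],
    [-1.2,-12,0],
    [-1.6,-16,0],
    [-2,-20,0],
  ],
  turn=[0.06,0.12,0.18,0.24,0.24],
  hand=[1,1,1,1,1],
)

```text
clock: 5.65
eef_pos: [0.4871, -0.0861, 0.3973]
tool_rot: [0.995, -0.1, 0.0, -0.023]
ft_force: [1.1, -0.3, -1.6]
grip_width: 0.0114
```

arm_command(
  translation=[
    [0,0,0],
    [0,0,0],
    [0,0,0],
  ],
  turn=[0,0,0],
  hand=[1,1,1],
)

```text
clock: 5.9
eef_pos: [0.4877, -0.0852, 0.3979]
tool_rot: [0.995, -0.099, 0.001, -0.023]
ft_force: [0.1, 0.1, -0.8]
grip_width: 0.0113
```

```bash
python3 - <<'E'
from look import *
im,W=look("w3",["head","tab","gate_mid"])
x,y,z=W[...,0],W[...,1],W[...,2]
m=(z>.19)&(z<.215)&(x>.545)&(x<.625)&(y>.1)&(y<.21);P=W[m].astype(np.float32)
c,s,a=cv2.minAreaRect(P[:,:2].copy()*1000);print(len(P),P[:,2].mean(),c,s,a,cv2.boxPoints((c,s,a)))
E
```

```text
5.9 [ 0.4877 -0.0852  0.3979] [ 0.9948 -0.0994  0.001  -0.0232] [ 0.0752  0.1296 -0.8324] 0.011338046449055263
head [31.2 25.5] 0.58 [0.6778 0.1183 0.2149]
tab [270.2 255.6] 0.7 [ 0.4966 -0.0882  0.4192]
tab [33.9 25.1] 0.56 [0.6761 0.1192 0.2151]
gate_mid [194.9 256.8] 0.9 [ 0.5078 -0.0872  0.345 ]
1387 0.20319754 (596.4288940429688, 152.7716827392578) (57.01388168334961, 61.54558563232422) 73.57256317138672 [[558.8505 134.131 ]
 [617.8837 116.7259]
 [634.0073 171.4124]
 [574.9741 188.8175]]
```

View pics/w3.png

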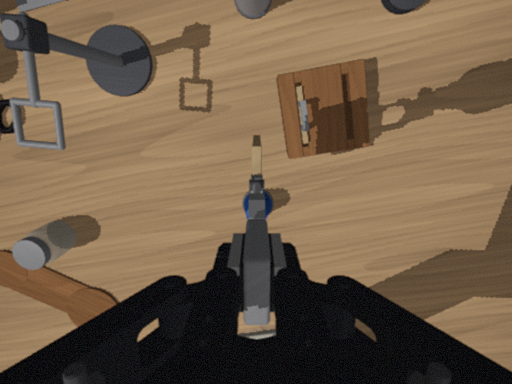

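The eye is now in the wrist view (near bar ≈ (145,40)) and the template is held upright (tab ≈ (270,256)). The second traverse stopped short, so I'll check the joints.

```bash
python3 - <<'E'
from look import *
s=get_obs();print(s)
E
```

```text
{'clock': 6.1, 'joint_pos': array([-0.1986,  0.2256,  0.3775,  1.725 ,  0.0461,  3.1406]), 'joint_vel': array([ 0.0018, -0.0011,  0.0002, -0.0009, -0.0025,  0.0007]), 'tau': array([ -0.1223, -37.4041,  25.9822,   0.0269,   0.1683,   0.0003]), 'eef_pos': array([ 0.488 , -0.0846,  0.398 ]), 'tool_rot': array([ 0.9949, -0.0986,  0.0012, -0.023 ]), 'ft_force': array([-0.6136, -0.1756, -1.485 ]), 'ft_torque': array([-0.0383,  0.0389, -0.0112]), 'grip_width': 0.011127539189183593}
```

Joint 6 is at its limit. With this grasp the template can't be turned to the eye's heading; the tool has to hold it a half turn round. So I'll put it back in its slot, regrasp flipped, and carry on. First I'll undo the last turn.

arm_command(
  translation=[
    [0,0,0],
    [0,0,0],
    [0,0,0],
    [0,0,0],
    [0,0,0],
  ],
  turn=[-0.08,-0.16,-0.24,-0.24,-0.24],
  hand=[1,1,1,1,1],
)

```text
clock: 6.52
eef_pos: [0.4879, -0.0847, 0.3982]
tool_rot: [1.0, 0.02, 0.004, -0.023]
ft_force: [0.1, -0.3, -0.6]
grip_width: 0.0112
```

```bash
python3 - <<'E'
from look import *
s=get_obs();print(s["joint_pos"],s["eef_pos"],s["tool_rot"])
E
```

```text
[-0.1987  0.2252  0.3775  1.725   0.046   2.9026] [ 0.4879 -0.0847  0.3982] [ 0.9995  0.0201  0.004  -0.0227]
```

The commanded pose keeps a small sideways lean (about 0.045 rad, tips toward +y), picked up at the joint limit. I'll go out over the empty table at −y, where pushing slightly past full reach should lean the tips back the other way.

arm_command(
  translation=[
    [-2.2,3.3,0],
    [-4.4,6.6,0],
    [-6.6,9.9,0],
    [-8.8,13.2,0],
    [-11,16.5,0],
  ],
  turn=[0,0,0,0,0],
  hand=[1,1,1,1,1],
)

```text
clock: 6.93
eef_pos: [0.3838, -0.2553, 0.3899]
tool_rot: [1.0, 0.02, 0.004, -0.022]
ft_force: [0.3, 0.3, -1.6]
grip_width: 0.0115
```

arm_command(
  translation=[
    [-2.2,3.3,0],
    [-4.4,6.6,0],
    [-6.6,9.9,0],
    [-8.8,13.2,0],
    [-11,16.5,0],
  ],
  turn=[0,0,0,0,0],
  hand=[1,1,1,1,1],
)

```text
clock: 7.35
eef_pos: [0.2805, -0.4249, 0.3815]
tool_rot: [1.0, 0.02, 0.004, -0.022]
ft_force: [0.7, -0.6, -1.2]
grip_width: 0.0114
```

arm_command(
  translation=[
    [-2.2,3.3,0],
    [-4.4,6.6,0],
    [-6.6,9.9,0],
    [-8.8,13.2,0],
    [-11,16.5,0],
  ],
  turn=[0,0,0,0,0],
  hand=[1,1,1,1,1],
)

```text
clock: 7.77
eef_pos: [0.1775, -0.5942, 0.3729]
tool_rot: [1.0, 0.02, 0.004, -0.022]
ft_force: [1.5, -1.0, -0.6]
grip_width: 0.0109
```

```bash
cat > st.py <<'E'
from look import *
from scipy.spatial.transform import Rotation as R
s=get_obs();M=R.from_quat(s["tool_rot"]).as_matrix()
print(s["clock"],s["joint_pos"],s["eef_pos"],"z",M[:,2],"yaw",np.arctan2(M[1,0],M[0,0]),s["ft_force"],s["grip_width"])
E
python3 st.py
```

```text
7.7667 [-1.2897  0.5512  0.7955  1.8563  0.0198  1.8119] [ 0.1775 -0.5942  0.3729] z [ 0.0076  0.045  -0.999 ] yaw 0.0393793896843353 [ 1.5161 -0.9917 -0.6308] 0.010892706538473105
```

arm_command(
  translation=[
    [-1,4,0],
    [-2,7,0],
    [-2.5,9,0],
  ],
  turn=[0,0,0],
  hand=[1,1,1],
)

```text
clock: 8.02
eef_pos: [0.1547, -0.6788, 0.3618]
tool_rot: [1.0, 0.019, 0.004, -0.021]
ft_force: [14.7, -64.0, 31.3]
grip_width: 0.0114
```

```bash
python3 st.py
```

```text
8.0167 [-1.3538  0.8261  1.2758  2.0602  0.017   1.7494] [ 0.1547 -0.6788  0.3618] z [ 0.008   0.0424 -0.9991] yaw 0.037847056754876866 [ 14.6769 -63.9798  31.2502] 0.011427279282338526
```

arm_command(
  translation=[
    [0,0,0],
    [0,0.3,0],
    [0,0.6,0],
  ],
  turn=[0,0,0],
  hand=[1,1,1],
)

```text
clock: 8.27
eef_pos: [0.1565, -0.6811, 0.3629]
tool_rot: [1.0, 0.021, 0.006, -0.017]
ft_force: [0.9, 0.1, -1.2]
grip_width: 0.0113
```

```bash
python3 st.py
```

```text
8.2667 [-1.3522  0.8242  1.2754  2.0528  0.0175  1.748 ] [ 0.1565 -0.6811  0.3629] z [ 0.0104  0.0338 -0.9994] yaw 0.0408881421756232 [ 0.9385  0.0942 -1.2375] 0.011296381530000111
```

```bash
python3 - <<'E'
from look import *
im,W=look("s2",[],"side")
for r,c in((60,303),(90,303),(48,340),(45,370),(90,340),(90,385),(98,200),(98,400)):print(r,c,W[r,c])
cv2.imwrite("pics/s2c.png",cv2.resize(im[0:140,200:512],None,fx=2.4,fy=2.4)[:,:,::-1])
E
```

```text
8.2667 [ 0.1565 -0.6811  0.3629] [ 0.9996  0.0205  0.0056 -0.0168] [ 0.9385  0.0942 -1.2375] 0.011296381530000111
60 303 [ 0.4064 -1.0343  0.0673]
90 303 [ 0.3982 -1.0294 -0.0818]
48 340 [ 0.2309 -1.1513  0.0805]
45 370 [ 0.1734 -0.6792  0.2816]
90 340 [ 0.2035 -1.1858 -0.1556]
90 385 [ 0.0098 -1.0356 -0.0749]
98 200 [ 0.7879 -0.4946  0.1455]
98 400 [ 0.167  -0.1367  0.3507]
```

View pics/s2c.png

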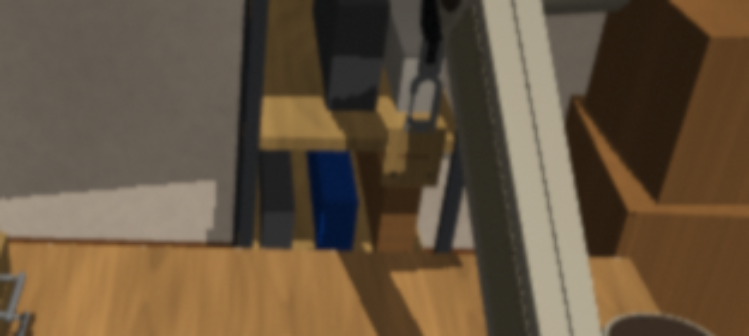

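The shelf is far behind (y < −1.03), so the force spike was only the arm stopping. The template is still held. I'll move so that −y is the radial direction and nudge outward gently.

arm_command(
  translation=[
    [-3.5,-0.6,0],
    [-7,-1,0],
    [-10.5,-1,0],
    [-14,-1,0],
    [-15.6,-1,0],
  ],
  turn=[0,0,0,0,0],
  hand=[1,1,1,1,1],
)

```text
clock: 8.73
eef_pos: [-0.0038, -0.6773, 0.3658]
tool_rot: [1.0, 0.019, 0.004, -0.013]
ft_force: [-0.1, -0.7, -1.3]
grip_width: 0.0112
```

arm_command(
  translation=[
    [0,1,0],
    [0,2,0],
    [0,2.6,0],
    [0,3,0],
    [0,3.3,0],
  ],
  turn=[0,0,0,0,0],
  hand=[1,1,1,1,1],
)

```text
clock: 9.15
eef_pos: [0.0021, -0.7049, 0.3564]
tool_rot: [1.0, 0.021, 0.005, -0.013]
ft_force: [0.5, 0.5, -0.7]
grip_width: 0.0117
```

```bash
python3 st.py
```

```text
9.15 [-1.5717  0.833   1.2749  2.0394  0.0095  1.5269] [ 0.0021 -0.7049  0.3564] z [ 0.0096  0.0268 -0.9996] yaw 0.042645981253705674 [ 0.52    0.5285 -0.7133] 0.01166202906008394
```

arm_command(
  translation=[
    [0,0.5,-0.4],
    [0,1,-0.8],
    [0,1.5,-1.2],
    [0,2,-1.6],
    [0,2,-1.6],
  ],
  turn=[0,0,0,0,0],
  hand=[1,1,1,1,1],
)

```text
clock: 9.57
eef_pos: [0.0018, -0.7086, 0.3602]
tool_rot: [1.0, 0.021, 0.005, -0.005]
ft_force: [-0.2, 0.2, -1.4]
grip_width: 0.0111
```

```bash
python3 st.py
```

```text
9.5667 [-1.5722  0.8275  1.275   2.0285  0.0095  1.5279] [ 0.0018 -0.7086  0.3602] z [ 0.0095  0.0102 -0.9999] yaw 0.04145831138532758 [-0.1647  0.185  -1.3807] 0.01111935434597263
```

arm_command(
  translation=[
    [0,0.4,-0.3],
    [0,0.8,-0.6],
    [0,1.2,-1],
    [0,1.2,-1],
  ],
  turn=[0,0,0,0],
  hand=[1,1,1,1],
)

```text
clock: 9.9
eef_pos: [0.002, -0.7108, 0.362]
tool_rot: [1.0, 0.021, 0.005, -0.001]
ft_force: [-0.5, 0.3, -1.4]
grip_width: 0.0113
```

```bash
python3 st.py
```

```text
9.9 [-1.5718  0.8248  1.2746  2.0219  0.0095  1.5285] [ 0.002  -0.7108  0.362 ] z [ 0.0095  0.0013 -1.    ] yaw 0.04122698361147978 [-0.4789  0.2653 -1.3637] 0.011340105816738711
```

The lean is gone (0.001 sideways). Going back above the slot.

arm_command(
  translation=[
    [2,-1.7,0],
    [4.9,-4.2,0],
    [7.8,-6.6,0],
    [10.7,-9.1,0],
    [13.6,-11.6,0],
  ],
  turn=[0,0,0,0,0],
  hand=[1,1,1,1,1],
)

```text
clock: 10.32
eef_pos: [0.1339, -0.5876, 0.363]
tool_rot: [1.0, 0.02, 0.005, -0.001]
ft_force: [0.5, -0.1, -0.5]
grip_width: 0.0113
```

arm_command(
  translation=[
    [2.9,-2.5,0],
    [5.8,-4.9,0],
    [8.7,-7.4,0],
    [11.6,-9.8,0],
    [14.5,-12.3,0],
  ],
  turn=[0,0,0,0,0],
  hand=[1,1,1,1,1],
)

```text
clock: 10.73
eef_pos: [0.2739, -0.4588, 0.3651]
tool_rot: [1.0, 0.02, 0.005, -0.001]
ft_force: [0.6, -1.0, -1.6]
grip_width: 0.0114
```

arm_command(
  translation=[
    [2.9,-2.5,0],
    [5.8,-4.9,0],
    [8.7,-7.4,0],
    [11.6,-9.8,0],
    [14.5,-12.3,0],
  ],
  turn=[0,0,0,0,0],
  hand=[1,1,1,1,1],
)

```text
clock: 11.15
eef_pos: [0.4137, -0.33, 0.3667]
tool_rot: [1.0, 0.021, 0.005, -0.001]
ft_force: [0.5, -1.5, -1.6]
grip_width: 0.011
```

arm_command(
  translation=[
    [2.9,-2.5,0],
    [5.8,-4.9,0],
    [8.7,-7.4,0],
    [11.6,-9.8,0],
    [12.4,-10.5,0],
  ],
  turn=[0.02,0.04,0.06,0.08,0.08],
  hand=[1,1,1,1,1],
)

```text
clock: 11.57
eef_pos: [0.5355, -0.2173, 0.3671]
tool_rot: [1.0, -0.017, 0.005, -0.002]
ft_force: [-0.3, 0.2, -1.7]
grip_width: 0.0112
```

```bash
python3 st.py
```

```text
11.5667 [-0.3895  0.391   0.5275  1.6989  0.0078  2.7861] [ 0.5355 -0.2173  0.3671] z [ 0.0107  0.0041 -0.9999] yaw -0.033918671958507715 [-0.33    0.1865 -1.6767] 0.011241567235910374
```

arm_command(
  translation=[
    [-0.4,0.5,0],
    [-0.4,0.5,3],
    [-0.4,0.5,6.5],
    [-0.5,0.5,9.5],
    [-0.5,0.5,9.5],
  ],
  turn=[0,0,0,0,0],
  hand=[1,1,1,1,1],
)

```text
clock: 11.98
eef_pos: [0.5226, -0.2252, 0.265]
tool_rot: [1.0, -0.02, -0.003, -0.004]
ft_force: [-0.9, 0.6, -3.1]
grip_width: 0.0113
```

```bash
python3 st.py; python3 - <<'E'
from look import *
im,W=look("w4",["gate_mid"])
cv2.imwrite("pics/w4c.png",cv2.resize(im[60:320,130:390],None,fx=2.2,fy=2.2)[:,:,::-1])
E
```

```text
11.9833 [-0.4093  0.3799  0.2496  1.4482  0.0049  2.7722] [ 0.5226 -0.2252  0.265 ] z [-0.0051  0.0075 -1.    ] yaw -0.03992614012837224 [-0.8743  0.5545 -3.0614] 0.011332545236748785
11.9833 [ 0.5226 -0.2252  0.265 ] [ 0.9998 -0.02   -0.0026 -0.0037] [-0.8743  0.5545 -3.0614] 0.011332545236748785
gate_mid [192.4 255.1] 0.67 [ 0.5404 -0.2255  0.1999]
gate_mid [253.1 146.7] 0.3 [ 0.4074 -0.066   0.0326]
```

View pics/w4c.png

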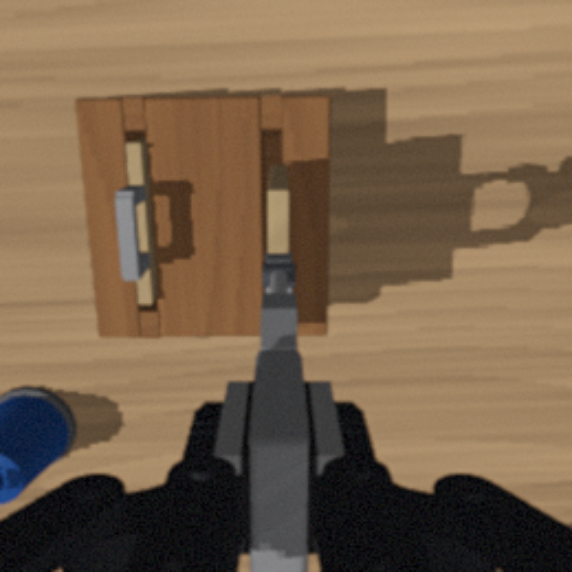

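The view shows the board's front edge just right of the slot at ≈ (270,180), still above the rack. I'll let it settle and read the pose again.

arm_command(
  translation=[
    [0,0,0],
    [0,0,0],
  ],
  turn=[0,0],
  hand=[1,1],
)

```text
clock: 12.25
eef_pos: [0.5294, -0.2272, 0.276]
tool_rot: [1.0, -0.02, 0.008, 0.0]
ft_force: [-1.2, 0.7, -0.9]
grip_width: 0.0112
```

```bash
python3 st.py; python3 - <<'E'
from look import *
W=np.load("pics/w4.npy");x,y,z=W[...,0],W[...,1],W[...,2]
def f(n,m):
    P=W[m];
    if len(P)>4: print(n,len(P),np.median(P,0),np.polyfit(P[:,0],P[:,1],1),cv2.minAreaRect((P[:,:2]*1000).astype(np.float32)))
f("slotfloor",(z>.0)&(z<.045)&(abs(y+.222)<.012)&(x>.55)&(x<.585))
f("board",(z>.13)&(z<.17)&(abs(y+.22)<.03)&(x>.53)&(x<.59))
f("rack",(z>.05)&(z<.06)&(abs(y+.187)<.08)&(abs(x-.536)<.08))
E
```

```text
12.25 [-0.4082  0.3745  0.2698  1.452   0.0054  2.7728] [ 0.5294 -0.2272  0.276 ] z [ 0.0151 -0.0006 -0.9999] yaw -0.039337518413214714 [-1.1799  0.6697 -0.9129] 0.011169403920218606
slotfloor 167 [ 0.5703 -0.221   0.0107] [-0.1157 -0.1558] ((566.3278198242188, -222.31008911132812), (9.41061019897461, 32.02126693725586), 87.79611206054688)
board 392 [ 0.5531 -0.2268  0.156 ] [-0.0294 -0.2105] ((548.5225219726562, -226.5023193359375), (10.353404998779297, 35.96490478515625), 88.82836151123047)
rack 9824 [ 0.5455 -0.186   0.0555] [-0.0421 -0.1639] ((536.077392578125, -187.02749633789062), (130.19754028320312, 130.02108764648438), 88.67235565185547)
```

arm_command(
  translation=[
    [0,0,0],
    [0,0,0],
    [0,0,0],
  ],
  turn=[0,0,0],
  hand=[1,1,1],
)

```text
clock: 12.5
eef_pos: [0.5285, -0.2263, 0.2738]
tool_rot: [1.0, -0.019, 0.006, -0.001]
ft_force: [-0.8, 0.5, -1.3]
grip_width: 0.0113
```

```bash
python3 st.py; python3 - <<'E'
from look import *
im,W=look("w5",["gate_mid"]);x,y,z=W[...,0],W[...,1],W[...,2]
def f(n,m):
    P=W[m];
    if len(P)>4: print(n,len(P),np.median(P,0),np.polyfit(P[:,0],P[:,1],1),cv2.minAreaRect((P[:,:2]*1000).astype(np.float32)))
f("slotfloor",(z>.0)&(z<.03)&(abs(y+.222)<.012)&(x>.56)&(x<.58))
f("board",(z>.13)&(z<.18)&(abs(y+.22)<.03)&(x>.53)&(x<.59))
E
```

```text
12.5 [-0.4074  0.3758  0.2661  1.451   0.0055  2.773 ] [ 0.5285 -0.2263  0.2738] z [ 0.0116  0.001  -0.9999] yaw -0.03871993966310331 [-0.8226  0.4772 -1.3091] 0.011322677290996248
12.5 [ 0.5285 -0.2263  0.2738] [ 0.9998 -0.0194  0.0058 -0.0006] [-0.8226  0.4772 -1.3091] 0.011322677290996248
gate_mid [194.9 255.1] 0.67 [ 0.5492 -0.2271  0.2209]
slotfloor 97 [ 0.572  -0.2212  0.0107] [-0.1876 -0.1142] ((569.7947998046875, -222.33016967773438), (9.012293815612793, 19.719629287719727), 87.83287811279297)
board 407 [ 0.5613 -0.2285  0.1653] [-0.0323 -0.2103] ((556.5033569335938, -227.9927520751953), (11.121169090270996, 36.39052200317383), 87.59970092773438)
```

arm_command(
  translation=[
    [0.15,-0.25,0],
    [0.3,-0.5,0],
    [0.3,-0.5,0.5],
    [0.3,-0.5,0.8],
    [0.3,-0.5,0.8],
  ],
  turn=[0,0,0,0,0],
  hand=[1,1,1,1,1],
)

```text
clock: 13.02
eef_pos: [0.5308, -0.2208, 0.2634]
tool_rot: [1.0, -0.019, 0.004, -0.001]
ft_force: [-0.5, 0.0, -2.2]
grip_width: 0.0111
```

arm_command(
  translation=[
    [0,0,0],
    [0,0,0],
    [0,0,0],
    [0,0,0],
  ],
  turn=[0,0,0,0],
  hand=[1,1,1,1],
)

```text
clock: 13.35
eef_pos: [0.5313, -0.2212, 0.2648]
tool_rot: [1.0, -0.019, 0.005, -0.001]
ft_force: [-0.1, 0.3, -1.4]
grip_width: 0.0113
```

```bash
python3 st.py; python3 - <<'E'
from look import *
im,W=look("w6",[]);x,y,z=W[...,0],W[...,1],W[...,2]
def f(n,m):
    P=W[m];
    if len(P)>4: print(n,len(P),np.median(P,0),np.polyfit(P[:,0],P[:,1],1),cv2.minAreaRect((P[:,:2]*1000).astype(np.float32)))
f("slotfloor",(z>.0)&(z<.03)&(abs(y+.222)<.012)&(x>.575)&(x<.59))
f("board",(z>.13)&(z<.18)&(abs(y+.22)<.03)&(x>.53)&(x<.59))
f("boardedge",(z>.1)&(z<.17)&(abs(y+.22)<.03)&(x>.555)&(x<.62))
cv2.imwrite("pics/w6c.png",cv2.resize(im[100:240,200:330],None,fx=4,fy=4)[:,:,::-1])
E
```

```text
13.35 [-0.3973  0.3804  0.2498  1.4319  0.0055  2.7831] [ 0.5313 -0.2212  0.2648] z [ 0.0098  0.0018 -1.    ] yaw -0.03880101244097474 [-0.0653  0.3073 -1.3502] 0.011296620812720625
13.35 [ 0.5313 -0.2212  0.2648] [ 0.9998 -0.0194  0.0049 -0.001 ] [-0.0653  0.3073 -1.3502] 0.011296620812720625
slotfloor 46 [ 0.5784 -0.2231  0.0107] [ 0.1124 -0.2881] ((578.6234130859375, -223.25494384765625), (10.217079162597656, 5.838365077972412), 88.16613006591797)
board 525 [ 0.5581 -0.2233  0.1567] [-0.0388 -0.2015] ((558.8916015625, -223.2105255126953), (11.90595531463623, 36.611968994140625), 87.59171295166016)
boardedge 322 [ 0.5684 -0.2235  0.156 ] [-0.0336 -0.2045] ((566.2484130859375, -223.5299530029297), (7.8995361328125, 22.581392288208008), 88.66666412353516)
```

View pics/w6c.png

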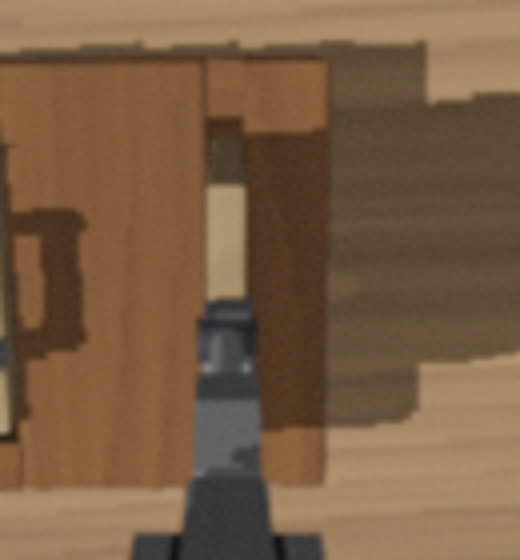

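The board is lined up over the slot (within about 0.5 mm across). Lowering it slowly.

arm_command(
  translation=[
    [0.1,0,0.4],
    [0.1,0,0.9],
    [0.1,0,1.4],
    [0.1,0,1.9],
    [0.1,0,2.3],
  ],
  turn=[0,0,0,0,0],
  hand=[1,1,1,1,1],
)

```text
clock: 13.82
eef_pos: [0.5322, -0.221, 0.2406]
tool_rot: [1.0, -0.019, 0.004, -0.001]
ft_force: [-0.5, 0.5, -1.2]
grip_width: 0.0113
```

arm_command(
  translation=[
    [0,0,0.5],
    [0,0,1],
    [0,0,1.5],
    [0,0,2],
    [0,0,2.3],
  ],
  turn=[0,0,0,0,0],
  hand=[1,1,1,1,1],
)

```text
clock: 14.23
eef_pos: [0.5324, -0.221, 0.2178]
tool_rot: [1.0, -0.019, 0.004, -0.001]
ft_force: [0.1, 0.4, -2.4]
grip_width: 0.0116
```

arm_command(
  translation=[
    [0,0,0],
    [0,0,0],
    [0,0,0],
  ],
  turn=[0,0,0],
  hand=[1,1,1],
)

```text
clock: 14.48
eef_pos: [0.5329, -0.2212, 0.219]
tool_rot: [1.0, -0.019, 0.005, -0.001]
ft_force: [-0.2, 0.5, -1.3]
grip_width: 0.0113
```

arm_command(
  translation=[
    [0,0,0.2],
    [0,0,0.45],
    [0,0,0.45],
    [0,0,0.45],
    [0,0,0.45],
  ],
  turn=[0,0,0,0,0],
  hand=[1,1,1,0.8,0.5],
)

```text
clock: 14.9
eef_pos: [0.5328, -0.2211, 0.2143]
tool_rot: [1.0, -0.019, 0.005, -0.001]
ft_force: [0.2, 0.3, -0.1]
grip_width: 0.0282
```

arm_command(
  translation=[
    [0,0,0],
    [0,0,0],
    [0,0,0],
    [0,0,-2],
    [0,0,-5],
  ],
  turn=[0,0,0,0,0],
  hand=[0,0,0,0,0],
)

```text
clock: 15.32
eef_pos: [0.5303, -0.2204, 0.2611]
tool_rot: [1.0, -0.019, 0.001, -0.003]
ft_force: [0.8, -0.1, -0.2]
grip_width: 0.0851
```

arm_command(
  translation=[
    [0,0,0],
    [0,0,0],
    [0,0,0],
    [0,0,0],
    [0,0,0],
  ],
  turn=[-0.12,-0.24,-0.36,-0.48,-0.6],
  hand=[0,0,0,0,0],
)

```text
clock: 15.73
eef_pos: [0.5323, -0.2212, 0.2642]
tool_rot: [0.96, 0.28, 0.005, 0.0]
ft_force: [0.9, -0.5, 0.1]
grip_width: 0.0854
```

arm_command(
  translation=[
    [0,0,0],
    [0,0,0],
    [0,0,0],
    [0,0,0],
    [0,0,0],
  ],
  turn=[-0.12,-0.24,-0.36,-0.48,-0.6],
  hand=[0,0,0,0,0],
)

```text
clock: 16.15
eef_pos: [0.5322, -0.2212, 0.264]
tool_rot: [0.834, 0.551, 0.004, 0.002]
ft_force: [0.2, 0.0, -0.1]
grip_width: 0.0856
```

arm_command(
  translation=[
    [0,0,0],
    [0,0,0],
    [0,0,0],
    [0,0,0],
    [0,0,0],
  ],
  turn=[-0.12,-0.24,-0.36,-0.48,-0.6],
  hand=[0,0,0,0,0],
)

```text
clock: 16.57
eef_pos: [0.5322, -0.2212, 0.2641]
tool_rot: [0.634, 0.773, 0.004, 0.003]
ft_force: [0.6, 1.2, -0.1]
grip_width: 0.0856
```

arm_command(
  translation=[
    [0,0,0],
    [0,0,0],
    [0,0,0],
    [0,0,0],
    [0,0,0],
  ],
  turn=[-0.12,-0.24,-0.36,-0.48,-0.6],
  hand=[0,0,0,0,0],
)

```text
clock: 16.98
eef_pos: [0.5322, -0.2212, 0.2641]
tool_rot: [0.378, 0.926, 0.003, 0.004]
ft_force: [0.5, 0.7, -0.1]
grip_width: 0.0853
```

arm_command(
  translation=[
    [0,0,0],
    [0,0,0],
    [0,0,0],
    [0,0,0],
    [0,0,0],
  ],
  turn=[-0.12,-0.24,-0.36,-0.48,-0.6],
  hand=[0,0,0,0,0],
)

```text
clock: 17.4
eef_pos: [0.5322, -0.2212, 0.2641]
tool_rot: [0.087, 0.996, 0.001, 0.005]
ft_force: [-0.4, -0.6, -0.4]
grip_width: 0.0856
```

arm_command(
  translation=[
    [0,0,0],
    [0,0,0],
    [0,0,0],
    [0,0,0],
  ],
  turn=[-0.12,-0.14,-0.14,-0.14],
  hand=[0,0,0,0],
)

```text
clock: 17.73
eef_pos: [0.5322, -0.2212, 0.2641]
tool_rot: [0.021, 1.0, 0.001, 0.005]
ft_force: [-0.5, -0.0, 0.3]
grip_width: 0.0859
```

```bash
python3 st.py; python3 - <<'E'
from look import *
im,W=look("w7",["tab","gate_mid"]);x,y,z=W[...,0],W[...,1],W[...,2]
m=(z>.225)&(z<.245)&(abs(y+.22)<.02)&(abs(x-.53)<.03); P=W[m]
if len(P): print(len(P),np.median(P,0),cv2.minAreaRect(P[:,:2].astype(np.float32)*1000))
E
```

```text
17.7333 [-0.3966  0.3827  0.2514  1.4316  0.0055 -0.3538] [ 0.5322 -0.2212  0.2641] z [ 0.0094  0.002  -1.    ] yaw 3.098834623819913 [-0.4549 -0.0499  0.2535] 0.08593399087635206
17.7333 [ 0.5322 -0.2212  0.2641] [0.0214 0.9998 0.0011 0.0047] [-0.4549 -0.0499  0.2535] 0.08593399087635206
tab [220.5 257.2] 0.69 [ 0.523  -0.2212  0.2355]
1133 [ 0.5302 -0.2214  0.2354] ((533.0494384765625, -221.55101013183594), (11.9750394821167, 34.571346282958984), 87.87464904785156)
```

arm_command(
  translation=[
    [0,0,2],
    [0,0,4],
    [0,0,5],
    [0,0,5],
    [0,0,5],
  ],
  turn=[0,0,0,0,0],
  hand=[0,0,0,0.3,0.6],
)

```text
clock: 18.3
eef_pos: [0.5324, -0.221, 0.2139]
tool_rot: [0.02, 1.0, 0.001, 0.004]
ft_force: [0.4, -0.2, 0.7]
grip_width: 0.0635
```

arm_command(
  translation=[
    [0,0,0],
    [0,0,0],
    [0,0,0],
    [0,0,0],
    [0,0,0],
  ],
  turn=[0,0,0,0,0],
  hand=[0.8,1,1,1,1],
)

```text
clock: 18.72
eef_pos: [0.5333, -0.2213, 0.2152]
tool_rot: [0.02, 1.0, 0.001, 0.006]
ft_force: [0.2, 0.2, 2.6]
grip_width: 0.0109
```

```bash
python3 st.py
```

```text
18.7167 [-0.3961  0.4002  0.1506  1.311   0.0055 -0.3557] [ 0.5333 -0.2213  0.2152] z [ 0.0115  0.0011 -0.9999] yaw 3.1012190722110904 [0.2359 0.1561 2.5614] 0.010880158812198072
```

arm_command(
  translation=[
    [0,0,-2],
    [0,0,-5],
    [0,0,-8.5],
    [0,0,-12],
    [0,0,-15],
  ],
  turn=[0,0,0,0,0],
  hand=[1,1,1,1,1],
)

```text
clock: 19.13
eef_pos: [0.531, -0.2213, 0.3664]
tool_rot: [0.02, 1.0, 0.001, 0.005]
ft_force: [0.4, -0.2, 0.1]
grip_width: 0.0111
```

arm_command(
  translation=[
    [0,0,-2.5],
    [0,0,-3.5],
    [0,0,-3.5],
  ],
  turn=[0,0,0],
  hand=[1,1,1],
)

```text
clock: 19.38
eef_pos: [0.5317, -0.2218, 0.4026]
tool_rot: [0.02, 1.0, -0.0, 0.008]
ft_force: [0.8, -0.1, -1.1]
grip_width: 0.0116
```

```bash
python3 st.py
```

```text
19.3833 [-0.3979  0.3988  0.6317  1.7894  0.0055 -0.3575] [ 0.5317 -0.2218  0.4026] z [ 0.0153 -0.0005 -0.9999] yaw 3.1011953348921786 [ 0.819  -0.0873 -1.1498] 0.011611389451758972
```

arm_command(
  translation=[
    [0.5,3,0],
    [1.2,7,0],
    [1.8,11,0],
    [2.5,15,0],
    [3.2,19,0],
  ],
  turn=[0.05,0.1,0.15,0.2,0.243],
  hand=[1,1,1,1,1],
)

```text
clock: 19.8
eef_pos: [0.5056, -0.0288, 0.3975]
tool_rot: [0.143, 0.99, 0.002, 0.003]
ft_force: [1.4, 0.4, -1.8]
grip_width: 0.0111
```

```bash
python3 st.py; python3 - <<'E'
import numpy as np
W=np.load("pics/top.npy");x,y,z=W[...,0],W[...,1],W[...,2]
m=(z>.06)&(z<.12)&(x>.3)&(x<.5)&(y>.1)&(y<.35);P=W[m];print("jar",P.min(0),P.max(0))
E
```

```text
19.8 [-0.0584  0.2426  0.3989  1.7206  0.0026  0.2283] [ 0.5056 -0.0288  0.3975] z [ 0.0066  0.0022 -1.    ] yaw 2.85489550374227 [ 1.365   0.4486 -1.7929] 0.01111577188988015
jar [0.36912614 0.3283976  0.06028009] [0.42425894 0.34993734 0.09034807]
```

arm_command(
  translation=[
    [1.6,3.7,0],
    [3.2,7.4,0],
    [4.8,11.1,0],
    [6.4,14.8,0],
    [8,18.5,0],
  ],
  turn=[0,0,0,0,0],
  hand=[1,1,1,1,1],
)

```text
clock: 20.22
eef_pos: [0.4804, 0.1714, 0.3979]
tool_rot: [0.141, 0.99, 0.001, 0.004]
ft_force: [0.7, 0.3, -1.4]
grip_width: 0.011
```

arm_command(
  translation=[
    [0.6,1.5,2],
    [0.6,1.5,5.5],
    [0.6,1.5,9],
    [0.6,1.5,12],
    [0.6,1.5,13],
  ],
  turn=[0,0,0,0,0],
  hand=[1,1,1,1,1],
)

```text
clock: 20.63
eef_pos: [0.4775, 0.185, 0.2628]
tool_rot: [0.141, 0.99, -0.001, -0.001]
ft_force: [0.1, -0.0, -2.0]
grip_width: 0.0108
```

arm_command(
  translation=[
    [0,0,0],
    [0,0,0],
    [0,0,0],
    [0,0,0],
  ],
  turn=[0,0,0,0],
  hand=[1,1,1,1],
)

```text
clock: 20.97
eef_pos: [0.4826, 0.1863, 0.2718]
tool_rot: [0.141, 0.99, 0.003, 0.007]
ft_force: [0.6, 0.3, -1.1]
grip_width: 0.0113
```

```bash
python3 st.py; python3 - <<'E'
from look import *
im,W=look("s3",["head","gate_mid","crown"],"side");x,y,z=W[...,0],W[...,1],W[...,2]
cv2.imwrite("pics/s3c.png",cv2.resize(im[130:280,170:330],None,fx=4.5,fy=4)[:,:,::-1])
m=(z>.19)&(z<.215)&(x>.555)&(x<.63)&(y>.1)&(y<.21);P=W[m].astype(np.float32)
c,s,a=cv2.minAreaRect(P[:,:2].copy()*1000);print(len(P),P[:,2].mean(),c,s,a,cv2.boxPoints((c,s,a)))
E
```

```text
20.9667 [ 0.3694  0.2546  0.0921  1.3942 -0.0016  0.653 ] [0.4826 0.1863 0.2718] z [ 0.0137  0.0036 -0.9999] yaw 2.857844208946828 [ 0.6122  0.3442 -1.1009] 0.011338182773489795
20.9667 [0.4826 0.1863 0.2718] [0.1414 0.9899 0.0027 0.0065] [ 0.6122  0.3442 -1.1009] 0.011338182773489795
head [198.4 198.3] 0.71 [0.6743 0.1451 0.2119]
head [194.1 275.8] 0.44 [0.483  0.2047 0.2848]
gate_mid [213.8 268.5] 0.79 [ 0.5046 -0.0338  0.0039]
crown [202.9 274.7] 0.95 [0.4853 0.1921 0.2494]
227 0.20310934 (597.33544921875, 155.13829040527344) (59.13058090209961, 66.56746673583984) 72.81466674804688 [[556.8022 136.7271]
 [620.3977 117.0589]
 [637.8687 173.5495]
 [574.2732 193.2177]]
```

View pics/s3c.png

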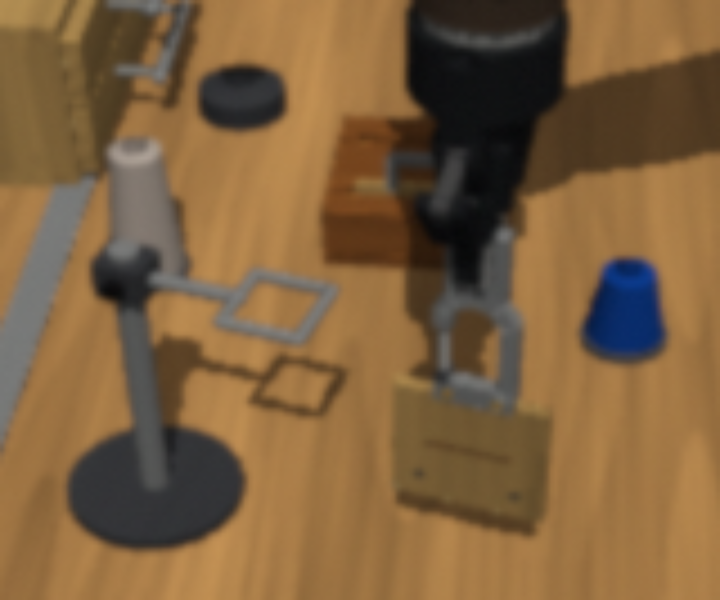

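The crop shows the hook upright with the gate (left side, ≈ (440,340)) facing the eye's near bar at ≈ (320,310). The height matches. Moving closer, then feeling for the bar.

arm_command(
  translation=[
    [-1.5,0,0],
    [-3,0,0],
    [-4.5,0,0],
    [-5.2,0,0.1],
    [-5.5,0,0.1],
  ],
  turn=[0,0,0,0,0],
  hand=[1,1,1,1,1],
)

```text
clock: 21.58
eef_pos: [0.5349, 0.1703, 0.2688]
tool_rot: [0.142, 0.99, 0.002, 0.005]
ft_force: [-0.6, 0.2, -1.8]
grip_width: 0.0112
```

arm_command(
  translation=[
    [0,0,0],
    [0,0,0],
    [0,0,0],
    [0,0,0],
  ],
  turn=[0,0,0,0],
  hand=[1,1,1,1],
)

```text
clock: 21.92
eef_pos: [0.5335, 0.1709, 0.2692]
tool_rot: [0.141, 0.99, 0.002, 0.005]
ft_force: [-0.3, 0.5, -1.6]
grip_width: 0.0113
```

```bash
python3 st.py; python3 - <<'E'
from look import *
im,W=look("s4",["gate_mid","crown"],"side")
cv2.imwrite("pics/s4c.png",cv2.resize(im[150:260,190:300],None,fx=5,fy=5)[:,:,::-1])
E
```

```text
21.9167 [ 0.3105  0.3465  0.2117  1.4265 -0.0009  0.5932] [0.5335 0.1709 0.2692] z [ 0.0094  0.002  -1.    ] yaw 2.8588168696121987 [-0.3475  0.5253 -1.617 ] 0.011330548322123817
21.9167 [0.5335 0.1709 0.2692] [0.1409 0.99   0.0017 0.0045] [-0.3475  0.5253 -1.617 ] 0.011330548322123817
gate_mid [211.7 246. ] 0.94 [ 0.5789 -0.0404  0.0036]
crown [213.9 304.7] 0.71 [ 0.4031 -0.0291  0.0209]
crown [200.4 254.6] 0.65 [0.5331 0.1759 0.2384]
```

arm_command(
  translation=[
    [-0.3,0,0.1],
    [-0.6,0,0.2],
    [-0.8,0,0.2],
    [-1,0,0.2],
    [-1.2,0,0.2],
  ],
  turn=[0,0,0,0,0],
  hand=[1,1,1,1,1],
)

```text
clock: 22.48
eef_pos: [0.5459, 0.1672, 0.2669]
tool_rot: [0.141, 0.99, 0.002, 0.004]
ft_force: [0.5, -0.2, -1.8]
grip_width: 0.0111
```

arm_command(
  translation=[
    [-0.2,0,0],
    [-0.4,0,0],
    [-0.4,0,0],
  ],
  turn=[0,0,0],
  hand=[1,1,1],
)

```text
clock: 22.73
eef_pos: [0.5491, 0.1662, 0.2668]
tool_rot: [0.141, 0.99, 0.002, 0.004]
ft_force: [-2.7, 0.3, -1.1]
grip_width: 0.0112
```

arm_command(
  translation=[
    [-0.2,0,0],
    [-0.4,0,0],
    [-0.4,0,0],
  ],
  turn=[0,0,0],
  hand=[1,1,1],
)

```text
clock: 22.98
eef_pos: [0.5532, 0.165, 0.2669]
tool_rot: [0.141, 0.99, 0.002, 0.004]
ft_force: [-3.2, 1.2, -1.3]
grip_width: 0.0114
```

Contact came where I expected it (3 N). Pressing on in small steps.

arm_command(
  translation=[
    [-0.2,0,0],
    [-0.4,0,0],
    [-0.6,0,0],
    [-0.6,0,0],
  ],
  turn=[0,0,0,0],
  hand=[1,1,1,1],
)

```text
clock: 23.32
eef_pos: [0.5592, 0.1633, 0.267]
tool_rot: [0.141, 0.99, 0.002, 0.004]
ft_force: [-3.5, 1.1, -2.0]
grip_width: 0.0108
```

arm_command(
  translation=[
    [-0.2,0,0],
    [-0.4,0,0],
    [-0.5,0,0],
    [-0.5,0,0],
  ],
  turn=[0,0,0,0],
  hand=[1,1,1,1],
)

```text
clock: 23.65
eef_pos: [0.564, 0.1619, 0.2669]
tool_rot: [0.141, 0.99, 0.002, 0.004]
ft_force: [-3.4, 1.3, -2.4]
grip_width: 0.0111
```

arm_command(
  translation=[
    [-0.2,0,0],
    [-0.4,0,0],
    [-0.4,0,0],
  ],
  turn=[0,0,0],
  hand=[1,1,1],
)

```text
clock: 23.9
eef_pos: [0.5681, 0.1607, 0.267]
tool_rot: [0.141, 0.99, 0.001, 0.005]
ft_force: [-3.2, 1.6, -3.9]
grip_width: 0.0113
```

```bash
python3 st.py; python3 - <<'E'
from look import *
im,W=look("s5",["gate_mid","crown"],"side")
cv2.imwrite("pics/s5c.png",cv2.resize(im[160:260,190:290],None,fx=6,fy=6,interpolation=cv2.INTER_CUBIC)[:,:,::-1])
E
```

```text
23.9 [ 0.2762  0.4101  0.2994  1.4504 -0.0011  0.5597] [0.5681 0.1607 0.267 ] z [ 0.0097  0.0016 -1.    ] yaw 2.8580762284382217 [-3.2207  1.5514 -3.8688] 0.011254814686250536
23.9 [0.5681 0.1607 0.267 ] [0.1413 0.99   0.0015 0.0047] [-3.2207  1.5514 -3.8688] 0.011254814686250536
gate_mid [204.4 234. ] 0.96 [0.5881 0.1558 0.2087]
crown [198.7 241.9] 0.74 [0.5648 0.1675 0.2363]
```

View pics/s5c.png

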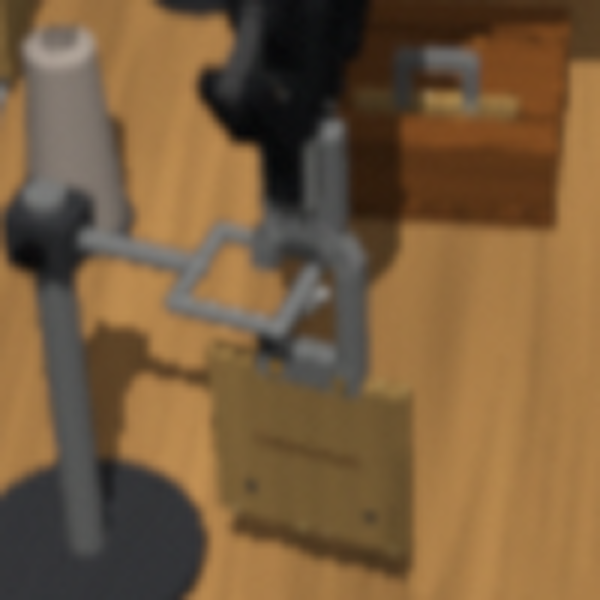

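The bar (≈ (295,300) in the crop) is inside the hook with the gate pushed in, at about 4 N. Next I'll lower it.

arm_command(
  translation=[
    [-0.1,0,0.3],
    [-0.2,0,0.7],
    [-0.2,0,1.1],
    [-0.2,0,1.5],
    [-0.2,0,1.5],
  ],
  turn=[0,0,0,0,0],
  hand=[1,1,1,1,1],
)

```text
clock: 24.47
eef_pos: [0.5705, 0.1599, 0.2515]
tool_rot: [0.141, 0.99, 0.001, 0.005]
ft_force: [-0.2, -0.2, -1.7]
grip_width: 0.011
```

arm_command(
  translation=[
    [0,0,0.3],
    [0,0,0.6],
    [0,0,0.8],
    [0,0,0.8],
  ],
  turn=[0,0,0,0],
  hand=[1,1,1,1],
)

```text
clock: 24.8
eef_pos: [0.5698, 0.1602, 0.2438]
tool_rot: [0.141, 0.99, 0.001, 0.004]
ft_force: [-0.0, -0.1, -1.5]
grip_width: 0.011
```

```bash
python3 st.py
```

```text
24.8 [ 0.2746  0.4193  0.2539  1.3961 -0.0009  0.558 ] [0.5698 0.1602 0.2438] z [ 0.0092  0.0017 -1.    ] yaw 2.8581562268240255 [-0.0157 -0.1156 -1.531 ] 0.011047170370799081
```

Gate load is gone, so it has snapped past the bar. Feeling for the crown's seat now.

arm_command(
  translation=[
    [0,0,0.15],
    [0,0,0.3],
    [0,0,0.3],
  ],
  turn=[0,0,0],
  hand=[1,1,1],
)

```text
clock: 25.05
eef_pos: [0.5698, 0.1603, 0.241]
tool_rot: [0.141, 0.99, 0.002, 0.004]
ft_force: [-0.5, -0.7, -1.1]
grip_width: 0.0108
```

arm_command(
  translation=[
    [0,0,0.1],
    [0,0,0.1],
  ],
  turn=[0,0],
  hand=[1,1],
)

```text
clock: 25.22
eef_pos: [0.5699, 0.1604, 0.2403]
tool_rot: [0.141, 0.99, 0.002, 0.005]
ft_force: [-0.5, -0.3, -0.7]
grip_width: 0.0109
```

arm_command(
  translation=[
    [0,0,0.1],
    [0,0,0.1],
  ],
  turn=[0,0],
  hand=[1,1],
)

```text
clock: 25.38
eef_pos: [0.57, 0.1604, 0.24]
tool_rot: [0.141, 0.99, 0.002, 0.005]
ft_force: [-1.2, -0.3, 1.3]
grip_width: 0.0112
```

arm_command(
  translation=[
    [0,0,0.1],
    [0,0,0.1],
  ],
  turn=[0,0],
  hand=[1,1],
)

```text
clock: 25.55
eef_pos: [0.5701, 0.1604, 0.2398]
tool_rot: [0.141, 0.99, 0.002, 0.006]
ft_force: [-1.9, 0.6, 5.9]
grip_width: 0.0113
```

```bash
python3 st.py; python3 - <<'E'
from look import *
im,W=look("s6",["gate_mid","crown"],"side")
cv2.imwrite("pics/s6c.png",cv2.resize(im[170:270,190:290],None,fx=6,fy=6,interpolation=cv2.INTER_CUBIC)[:,:,::-1])
E
```

```text
25.55 [ 0.2746  0.4194  0.2436  1.3831 -0.0008  0.5579] [0.5701 0.1604 0.2398] z [ 0.0116  0.0025 -0.9999] yaw 2.8582736797610595 [-1.9286  0.6112  5.8992] 0.01128592124088408
25.55 [0.5701 0.1604 0.2398] [0.1412 0.99   0.002  0.0056] [-1.9286  0.6112  5.8992] 0.01128592124088408
gate_mid [214.1 233.3] 0.86 [0.5835 0.1841 0.2015]
crown [205.2 243. ] 0.8 [0.5604 0.1683 0.2156]
```

View pics/s6c.png

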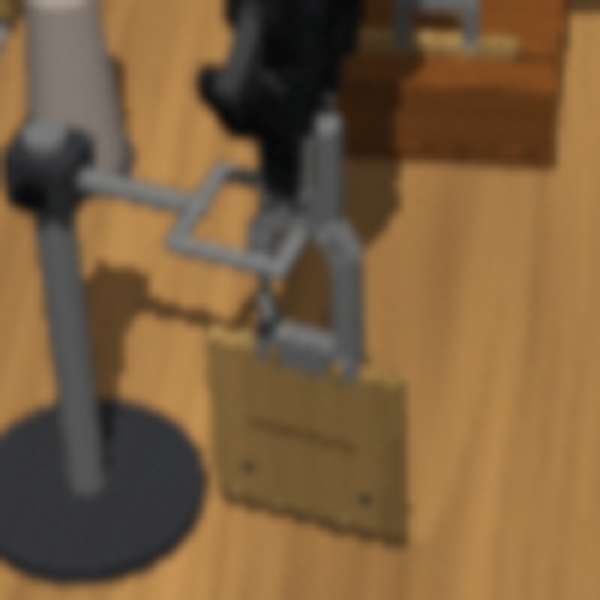

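The crown is seated on the bar at about 7 N, and the gate looks closed on the left of the opening. I'll ease off slightly, release slowly and retract straight up.

arm_command(
  translation=[
    [0,0,-0.1],
    [0,0,-0.1],
    [0,0,-0.1],
    [0,0,-0.1],
    [0,0,-0.1],
  ],
  turn=[0,0,0,0,0],
  hand=[1,1,0.83,0.78,0.7],
)

```text
clock: 26.12
eef_pos: [0.5697, 0.1604, 0.2388]
tool_rot: [0.141, 0.99, 0.002, 0.004]
ft_force: [-0.7, -0.2, 0.8]
grip_width: 0.0254
```

arm_command(
  translation=[
    [0,0,0],
    [0,0,0],
    [0,0,0],
    [0,0,0],
    [0,0,0],
  ],
  turn=[0,0,0,0,0],
  hand=[0.6,0.5,0.4,0.3,0.3],
)

```text
clock: 26.53
eef_pos: [0.5699, 0.1603, 0.2392]
tool_rot: [0.141, 0.99, 0.002, 0.005]
ft_force: [0.1, -0.3, 0.8]
grip_width: 0.0597
```

arm_command(
  translation=[
    [0,0,-1],
    [0,0,-3],
    [0,0,-6],
    [0,0,-9],
    [0,0,-12],
  ],
  turn=[0,0,0,0,0],
  hand=[0.3,0.3,0.3,0.3,0.3],
)

```text
clock: 26.95
eef_pos: [0.5683, 0.16, 0.3614]
tool_rot: [0.141, 0.99, 0.002, 0.005]
ft_force: [0.4, -0.1, -0.4]
grip_width: 0.0596
```

arm_command(
  translation=[
    [3,0,0],
    [6,0,0],
    [9,0,0],
    [12,0,0],
    [12,0,0],
  ],
  turn=[0,0,0,0,0],
  hand=[0.3,0.3,0.3,0.3,0.3],
)

```text
clock: 27.37
eef_pos: [0.4491, 0.1944, 0.36]
tool_rot: [0.14, 0.99, 0.002, 0.004]
ft_force: [-0.2, -0.3, 0.7]
grip_width: 0.0598
```

arm_command(
  translation=[
    [0,0,0],
    [0,0,0],
    [0,0,0],
    [0,0,0],
    [0,0,0],
  ],
  turn=[0,0,0,0,0],
  hand=[0.3,0.3,0.3,0.3,0.3],
)

```text
clock: 27.78
eef_pos: [0.4543, 0.1934, 0.3579]
tool_rot: [0.142, 0.99, 0.001, 0.004]
ft_force: [-0.3, 0.1, 0.2]
grip_width: 0.0596
```

```bash
python3 st.py; python3 - <<'E'
from look import *
im,W=look("s7",["gate_mid","crown","tab","hanger"],"side")
cv2.imwrite("pics/s7c.png",cv2.resize(im[140:270,170:300],None,fx=4.6,fy=4.6,interpolation=cv2.INTER_CUBIC)[:,:,::-1])
E
```

```text
27.7833 [ 0.4036  0.2032  0.2465  1.6051 -0.002   0.688 ] [0.4543 0.1934 0.3579] z [ 0.009   0.0017 -1.    ] yaw 2.8572295816174593 [-0.2537  0.087   0.1784] 0.059557600390675466
27.7833 [0.4543 0.1934 0.3579] [0.1417 0.9899 0.0015 0.0043] [-0.2537  0.087   0.1784] 0.059557600390675466
gate_mid [212.5 230.7] 0.77 [0.5912 0.1827 0.201 ]
tab [198.2 240.7] 0.91 [0.5671 0.168  0.2365]
tab [156.2 226.6] 0.63 [ 0.6739 -0.3043  0.024 ]
hanger [252.  241.2] 0.85 [0.571  0.1644 0.0471]
hanger [213.7 306.1] 0.74 [ 0.3969 -0.0265  0.0237]
```

View pics/s7c.png

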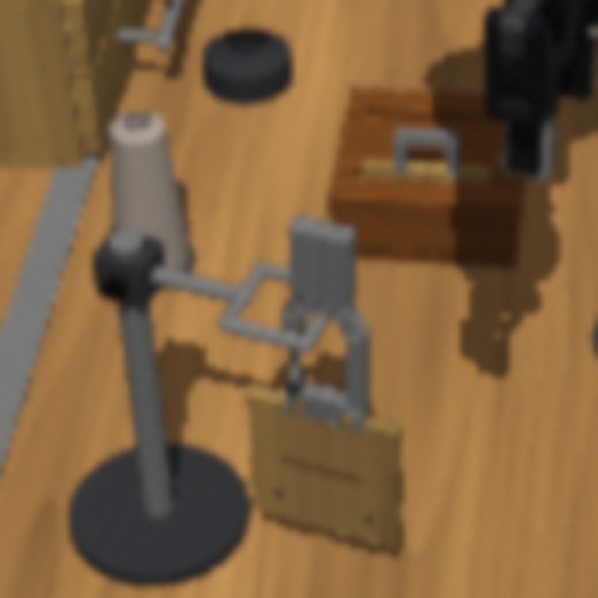

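The template hangs on the near bar by its crown (bar ≈ (310,335)). The gate is upright behind the bar and the robot is clear. Handing in.

```bash
python3 -c "
from workcell import *
job_done();print(get_obs()['clock'])"
```

```text
the job is handed in; nothing more can be done
the job is handed in; nothing more can be done
```

The template with the snap hook is hanging by its crown on the near bar of the eye. I handed the job in at about 28 s of the 51 s, with the gripper open and clear of everything.

**What happened:**
- **First grasp:** joint 6 reached its limit before the template could be turned to the eye's heading. I put the template back in its slot and gripped it again with the tool turned half round.
- **Pressing in:** the bar met the gate within 1–2 mm of where I had measured it. It slipped inside the hook at about 4 N.
- **Lowering:** the sideways load dropped to zero as the bar passed the gate's tip. I pressed the crown onto its seat with about 7 N, then let go slowly.

**Last checks:**
- **Hang:** the final side picture shows the template hanging upright, and the other things in view looked undisturbed. I took no last top view to check the rest of the table.
- **Gate:** it looks shut in that picture, but it is only a few pixels wide and partly hidden by the eye. The drop in force is the other evidence that it closed.

**Side effects:**
- **Force spike:** while I was correcting a small lean of the tool out over the empty table, the wrist force jumped to about 70 N. It fell back at the next reading and nothing stood near the arm, so I put it down to the arm stopping suddenly at a joint limit. It stayed under the 120 N wrist limit.
- **Tool lean:** the tool kept a lean of about 0.01 rad along the board.

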